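# Take apart the glue-up and put everything away

### The arm

A 6-joint arm with a two-finger parallel gripper is mounted at the origin on the work surface. World frame = base frame: x ahead of the robot, y to its left, z up, the work surface at z = 0. Lengths are in mm, angles in rad, forces in N, time in s.
With the tool pointing down it reaches from about 325 to 775 mm from the base axis. Payload 5.5 kg.
Tool frame: the origin (TCP) lies at the very end of the fingers, on their centre line; the grasp point (between the pads) lies 19 mm behind it (tcp_to_grasp is the distance from the TCP to the grasp point, in mm); z points along the fingers, y is the line along which they close (so a half turn about z gives the same grasp; the last joint's range is limited). The gripper opens to 88 mm and grips with 3 to 60 N. Pads are 20 mm wide; open, the fingers measure 115 mm over their backs; the gripper's body (75 mm by 178 mm) begins 61 mm behind the grasp point.
Start: joints at [-1.344, 0.091, 1.231, -0, 1.82, -0.057], TCP at [168.003, -576.013, 222.631] pointing down, gripper open.
Joint ranges: [-2.87, 2.87], [-0.86, 2.18], [0.17, 2.46], [-1.51, 4.65], [0.06, 2.69], [-2.65, 2.65]. Speed limits (rad/s): [2.57, 2.57, 3.01, 3.14, 3.14, 3.14].

### API

Orientations are given as a 3x3 rotation matrix whose columns are the frame's x, y, z axes.
In Python, from plant import * gives the robot as it stands. The module is installed in compiled form; this text tells all that it offers.
- The arm moves only by the tool arm_command, never from a script. Its argument "moves" is a list of rows, each an object of numbers: "x", "y", "z": the shift along the tool's x, y, z in m; "turn": the turn about the tool's z in rad; "gripper": the finger opening in m, from 0 to 0.0878. A call has 1 to 12 rows; each row is the pose to reach, as a shift and turn from the pose commanded when the call began, along the tool's axes at that moment; what a row does not reach only later rows make up. A row lasts 1/8 s, in which the tool goes at most 62.5 mm and 10.7 degrees, less where a joint would pass 70% of its speed; a pose out of reach is approached as far as the arm can. A call with a gripper value outside its range is refused whole. The fingers move at their own pace and stop on an object; "newtons" is the grip in N (left out, the last holds). Time passes only in rows, so rows that repeat a pose let the fingers close. It gives the time, the measured TCP pose, the force, the opening and the grip force at its end, in the units of the state.
- read_state(): the state, without advancing time (a new reading comes with each control period).
- grab_frame(name): name is "scene" or "top" or "wrist"; returns the picture (480x640x3 uint8, red, green, blue); there is no depth.
- camera_info(name): a dict with "K" (3x3 intrinsics, pixels), "world_from_camera" (4x4, takes a point from camera to world coordinates). Camera axes: x right, y up, looking along -z (the intrinsics and any distortion apply to the point x, -y, -z); pixel columns grow to the right and rows downward; lengths in mm; the calibration is good to about 2 mm. The wrist camera is an equidistant fisheye: a pixel r from the principal point sees the ray r / f radians off the axis. A picture is of the moment at which its call begins: read the wrist's pose just before it. camera_info takes no time and is no camera call; for the wrist camera it gives the pose at the moment of the call.
- hand_in(): hands the job in; it is judged then, once.
Trained networks look in the newest picture that a camera, given by its name, has taken for a name from the list of things; names that differ only in an ending like _2 or _b are one class to them, and where a whole thing is asked for, a point or a joint stands for the part that bears it (a point fixed in the world has none). Each returns a list of dicts, best first, with "conf" (0 to 1); they miss things now and then, are a little off and sometimes report something else, mostly with a low value. They report only what shows in the picture. A call takes as long as a camera call. They do not tell look-alikes from the thing itself.
- search_frame(camera, target): "at" ([column, row] in pixels, amid what is visible of it).
- masks_of(camera, target): "pixels" (480x640 bool, what is visible of it) and "at" ([column, row] in pixels, amid what is visible of it).
The state is a dict: "t": time; "joint_pos": joint angles; "qd": joint speeds; "effort": joint torques, N m; "tcp_pos": TCP position; "orientation": TCP orientation; "ft_force": force on the tool from outside, world axes, zero at the start; "moment": the same for the moment, N m; "gripper_width": finger opening in mm; "gripper_force": force on a finger pad.
Only numpy, scipy, OpenCV 4.12 (cv2) and the standard library are available. Lean on these libraries where they do the work, as an engineer would, in place of code of your own. Each camera call takes 0.05 s, during which the arm holds its last target. There are 200 camera calls.

### The job

The glue on the plaque has set, so take the press stack apart: first stand the two iron weights each in its own round dish (big weight in the big dish, small weight in the small dish, in either order), then lay the pale pressing block in the plywood tray, and last lay the finished plaque, brass side up, in the foam-lined red velvet case. Each thing must sit flat on the floor of its place, inside the rim, released and at rest. Set things down rather than dropping them, and leave the glue gun and the varnish jar where they are.

Things in the scene. Friction and masses are not known exactly. Their poses are not given: they have to be found in the camera images.
- big_weight_center (a point): Big iron weight: dark round body 50 mm across and 22 mm high, on top a bright round knob 18 mm across and 24 mm high; 46 mm high in all, about 0.4 kg. The point is on its axis, 23 mm above its underside; z up along the axis. Starts standing on the pale pressing block, near one end of it, the small weight near the other end (their axes about 66 mm apart along the block).
- small_weight_center (a point): Small iron weight: dark round body 32 mm across and 18 mm high, on top a bright round knob 14 mm across and 22 mm high; 40 mm high in all, about 0.13 kg. The point is on its axis, 20 mm above its underside; z up along the axis. Starts on the other end of the pressing block.
- caul_center (a point): Pressing block (caul): plain pale wooden bar, 128 mm long (x), 48 mm wide (y), 26 mm thick (z), about 0.11 kg. The point is its centre, 13 mm above its underside. Starts lying lengthwise on the plaque, under the weights.
- plaque_center (a point): Finished plaque: dark wooden bar 150 mm long (x), 58 mm wide (y), 24 mm thick (z), with thin brass inlay on its top face, about 0.14 kg. The point is its centre, 12 mm above its underside; z points out of the brass side. Starts flat at the bottom of the stack, on a red felt sheet 2 mm thick, brass side up. Either way round is right in the case.
- big_dish: Big round wooden dish with grey floor, fixed: 80 mm across outside, 68 mm across inside; floor 5 mm and rim 13 mm above the table. Origin: centre of its underside, on the table; z up.
- small_dish: Small round wooden dish with grey floor, fixed: 60 mm across outside, 48 mm across inside; floor 5 mm and rim 13 mm above the table. Origin: centre of its underside; z up.
- caul_tray: Oblong plywood tray, fixed: inside 146 mm long (x) by 64 mm wide (y), walls 6 mm thick; floor 5 mm and rim 11 mm above the table. Origin: centre of its underside; z up.
- case: Shallow dark red velvet case with dark grey foam floor and small brass fittings, fixed: inside 168 mm long (x) by 76 mm wide (y), walls 7 mm thick; foam floor 10 mm and rim 16 mm above the table, so that the plaque stands proud of the rim. Origin: centre of its underside; z up.
- glue_gun_center (a point): Bystander: blue hot-glue gun lying on its side beyond the stack, about 190 by 110 mm, 34 mm high; loose. The point is in the middle of its barrel, 17 mm above the table.
- varnish_jar_center (a point): Bystander: round jar 52 mm across and 65 mm high with a black cap, beyond the stack; loose. The point is half-way up its axis.
Mind the look-alikes: they are no part of the job. Leave any blue or turquoise look-alike of the part that bears small_weight_center alone.

How it is judged:
By the outcome, as a careful person would: the job done as asked, in the order asked, and still so for the second after the job is handed in, with the robot touching nothing.
It also fails if it takes over 106 s, if anything falls off the work surface, if the arm or the gripper's body presses on something with over 40 N, if the wrist force passes 120 N, or if a joint passes its speed limit or range.

## Working session

There is one attempt and no reset: what is moved stays moved. The work goes in short steps, Python scripts to look and compute and a tool call to move; the robot and the scene stay as the last step left them, time stands still between calls to the robot, and variables do not carry over. Pictures are saved under pics/ and viewed, at most 14 in all, crops included, and the job is handed in when it is done.

Besides the shell and the picture viewer there is one more tool, called after "Emit:" as name(argument=value, ...) on one line, values as JSON. arm_command: Moves the arm, as the interface text tells. Its arguments: {"type":"object","properties":{"moves":{"type":"array","items":{"type":"object","properties":{"x":{"type":"number"},"y":{"type":"number"},"z":{"type":"number"},"turn":{"type":"number"},"gripper":{"type":"number"}}}},"newtons":{"type":"number"}},"required":["moves"]}

```bash
mkdir -p pics
python3 - <<'E'
from plant import *
import cv2,numpy as np
s=read_state();print(s['t'],s['tcp_pos'],np.round(s['orientation'],3).tolist(),s['gripper_width'])
for c in ['top','scene']:
    im=grab_frame(c);cv2.imwrite(f'pics/{c}0.png',im[:,:,::-1])
    i=camera_info(c);print(c,{k:(np.round(v,2).tolist() if hasattr(v,'__len__') and not isinstance(v,str) else v) for k,v in i.items()})
    for n in ['big_weight_center','small_weight_center','caul_center','plaque_center','big_dish','small_dish','caul_tray','case','glue_gun_center','varnish_jar_center']:
        print(n,[(round(d['conf'],2),np.round(d['at']).tolist()) for d in search_frame(c,n)[:4]])
E
```

```text
0.0 [ 167.94792422 -575.70994278  221.52176267] [[0.96, 0.28, -0.0], [0.28, -0.96, 0.002], [0.0, -0.002, -1.0]] 87.88238093951642
top {'K': [[465.26, 0.0, 313.16], [0.0, 465.26, 245.05], [0.0, 0.0, 1.0]], 'world_from_camera': [[0.0, 1.0, -0.09, 454.66], [-1.0, 0.0, -0.02, 0.77], [-0.02, 0.09, 1.0, 1100.54], [0.0, 0.0, 0.0, 1.0]]}
big_weight_center [(0.9, [316.0, 259.0])]
small_weight_center [(0.51, [349.0, 294.0])]
caul_center [(0.9, [316.0, 280.0])]
plaque_center [(0.69, [305.0, 269.0])]
big_dish [(0.68, [216.0, 218.0])]
small_dish [(0.88, [439.0, 219.0]), (0.47, [315.0, 280.0])]
caul_tray [(0.72, [212.0, 296.0])]
case []
glue_gun_center [(0.66, [301.0, 161.0]), (0.54, [316.0, 261.0])]
varnish_jar_center [(0.6, [373.0, 180.0])]
scene {'K': [[435.18, 0.0, 324.73], [0.0, 435.18, 240.35], [0.0, 0.0, 1.0]], 'world_from_camera': [[0.65, -0.54, 0.54, 941.63], [0.76, 0.46, -0.46, -321.2], [0.0, 0.71, 0.71, 581.58], [0.0, 0.0, 0.0, 1.0]]}
big_weight_center [(0.73, [310.0, 230.0])]
small_weight_center [(0.9, [264.0, 272.0]), (0.84, [250.0, 249.0]), (0.69, [288.0, 213.0])]
caul_center [(0.58, [298.0, 240.0])]
plaque_center [(0.57, [308.0, 258.0])]
big_dish [(0.96, [439.0, 225.0])]
small_dish [(0.62, [203.0, 388.0])]
caul_tray [(0.88, [376.0, 180.0]), (0.52, [289.0, 213.0])]
case [(0.75, [119.0, 319.0]), (0.16, [313.0, 230.0])]
glue_gun_center [(0.58, [433.0, 317.0])]
varnish_jar_center [(0.83, [326.0, 357.0])]
```

View pics/top0.png

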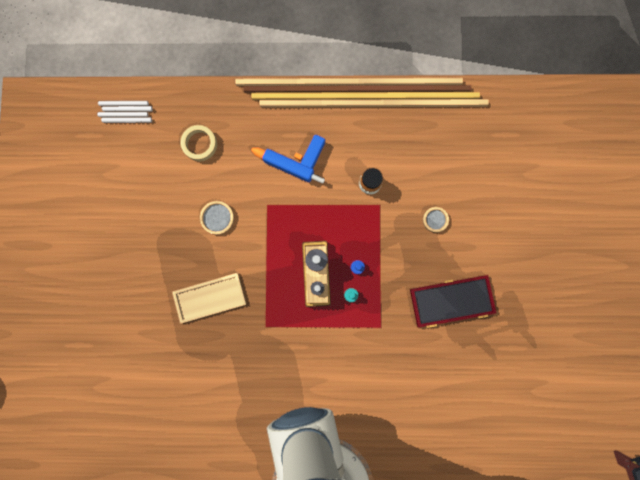

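View pics/scene0.png

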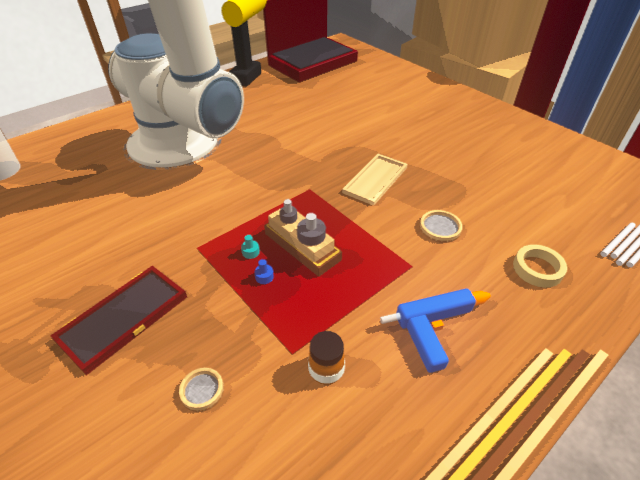

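Top view: the stack is on the felt at about (316,275). The iron small weight is at (317,289) on the pale block. The blue (358,267) and turquoise (351,295) ones stand on the felt, so they are the look-alikes. Dishes are at (217,217) and (436,219), the tray at (210,298), the case at (453,302). The scene view agrees: the real small weight is at (288,211), and the dark red case at (120,318).

```bash
cat > h.py <<'E'
from plant import *
import cv2,numpy as np
def ray(c,px,info=None):
    i=info or camera_info(c);K=np.array(i['K']);T=np.array(i['world_from_camera'])
    px=np.atleast_2d(px).astype(float)
    d=np.c_[(px[:,0]-K[0,2])/K[0,0],(px[:,1]-K[1,2])/K[1,1],np.ones(len(px))]
    if c=='wrist':
        r=np.hypot(d[:,0],d[:,1]);s=np.where(r>1e-9,np.sin(r)/np.maximum(r,1e-9),1)
        d=np.c_[d[:,0]*s,d[:,1]*s,np.cos(r)]
    return T[:3,3],(d*[1,-1,-1])@T[:3,:3].T
def at_z(c,px,z,info=None):
    o,d=ray(c,px,info);return (o+d*((z-o[2])/d[:,2])[:,None])[:,:2]
def project(c,P,info=None):
    i=info or camera_info(c);K=np.array(i['K']);T=np.array(i['world_from_camera'])
    p=(np.atleast_2d(P)-T[:3,3])@T[:3,:3]*[1,-1,-1]
    if c=='wrist':
        rho=np.hypot(p[:,0],p[:,1]);th=np.arctan2(rho,p[:,2]);u=p[:,:2]/np.maximum(rho,1e-9)[:,None]*th[:,None]
    else:u=p[:,:2]/p[:,2:]
    return u*K[0,0]+K[:2,2]
def masks(c,n,z,info=None):
    out=[]
    for d in masks_of(c,n)[:3]:
        m=d['pixels'].astype(np.uint8);cs,_=cv2.findContours(m,cv2.RETR_EXTERNAL,cv2.CHAIN_APPROX_NONE)
        if not cs: continue
        k=max(cs,key=cv2.contourArea)[:,0]
        w=at_z(c,k,z,info).astype(np.float32);r=cv2.minAreaRect(w)
        out.append((round(d['conf'],2),np.round(d['at']).tolist(),np.round(r[0],1).tolist(),np.round(r[1],1).tolist(),round(r[2],1)))
    return out
E
python3 - <<'E'
from h import *
grab_frame('top')
for n,z in [('big_dish',13),('small_dish',13),('caul_tray',11),('case',16),('caul_center',52),('plaque_center',26),('big_weight_center',74),('small_weight_center',70)]:
    for m in masks('top',n,z):print(n,m)
E
python3 -c "
import cv2
im=cv2.imread('pics/top0.png');cv2.imwrite('pics/crop1.png',cv2.resize(im[225:325,260:390],None,fx=6,fy=6,interpolation=cv2.INTER_CUBIC))"
```

```text
big_dish (0.78, [218.0, 220.0], [616.8, 249.7], [81.8, 76.8], 45.6)
small_dish (0.97, [436.0, 219.0], [613.5, -265.4], [59.2, 58.8], 0.0)
caul_tray (0.75, [214.0, 297.0], [428.8, 264.5], [77.7, 161.6], 16.1)
case (0.86, [454.0, 302.0], [423.0, -300.0], [95.7, 185.2], 10.2)
caul_center (0.74, [315.0, 280.0], [459.8, 12.2], [81.1, 47.8], 2.0)
plaque_center (0.82, [304.0, 265.0], [547.0, 25.5], [39.0, 69.5], 36.2)
big_weight_center (0.84, [318.0, 260.0], [514.1, 11.9], [48.7, 48.6], 0.2)
small_weight_center (0.65, [358.0, 267.0], [499.0, -77.7], [26.5, 28.7], 0.2)
small_weight_center (0.51, [318.0, 285.0], [452.5, 10.6], [26.4, 33.1], 0.2)
small_weight_center (0.42, [353.0, 296.0], [437.4, -65.3], [26.3, 26.4], 0.2)
```

View pics/crop1.png

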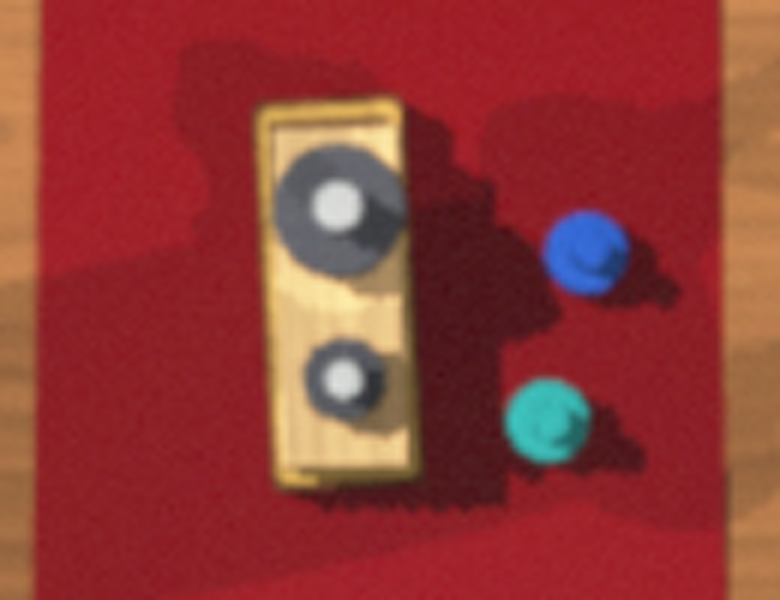

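```bash
cat >> h.py <<'E'
def plan(x,y,z,yaw_deg=None):
    s=read_state();R=np.array(s['orientation']);d=R.T@(np.array([x,y,z])-s['tcp_pos'])
    yw=np.degrees(np.arctan2(R[1,0],R[0,0]))
    t=0 if yaw_deg is None else -((yaw_deg-yw+180)%360-180)
    print('t',round(s['t'],2),'tcp',np.round(s['tcp_pos'],1),'yaw',round(yw,1),'shift m',np.round(d/1000,4),'turn',round(np.radians(t),3),'F',np.round(s['ft_force'],1),'w',round(s['gripper_width'],1),'gf',round(s['gripper_force'],1))
E
python3 - <<'E'
from h import *
b=at_z('top',[315.9,258.9],98)[0];s=at_z('top',[316.9,287.9],92)[0]
print(b,s,np.hypot(*(b-s)),np.degrees(np.arctan2(*(b-s)[::-1])))
plan(b[0]-20,b[1],200,2.5)
E
```

```text
[515.0623152   13.98305919] [452.74356912  11.72797818] 62.359534182625346 2.072414496734965
t 1.55 tcp [ 168.  -576.   222.6] yaw 16.3 shift m [ 0.4792 -0.4748  0.0226] turn 0.24 F [-0.3  0.2  0.4] w 87.7 gf 0.0
```

Emit:
arm_command(moves=[{"x": 0.479,"y": -0.475,"z": 0.022,"turn": 0.24},{"x": 0.479,"y": -0.475,"z": 0.022,"turn": 0.24},{"x": 0.479,"y": -0.475,"z": 0.022,"turn": 0.24},{"x": 0.479,"y": -0.475,"z": 0.022,"turn": 0.24},{"x": 0.479,"y": -0.475,"z": 0.022,"turn": 0.24},{"x": 0.479,"y": -0.475,"z": 0.022,"turn": 0.24},{"x": 0.479,"y": -0.475,"z": 0.022,"turn": 0.24},{"x": 0.479,"y": -0.475,"z": 0.022,"turn": 0.24},{"x": 0.479,"y": -0.475,"z": 0.022,"turn": 0.24},{"x": 0.479,"y": -0.475,"z": 0.022,"turn": 0.24},{"x": 0.479,"y": -0.475,"z": 0.022,"turn": 0.24},{"x": 0.479,"y": -0.475,"z": 0.022,"turn": 0.24}])

```text
invalid input
```

Run:
```python
from h import *
i=camera_info('wrist');im=grab_frame('wrist');cv2.imwrite('pics/w1.png',im[:,:,::-1])
print(np.round(i['K'],1).tolist(),np.round(i['world_from_camera'],2).tolist())
plan(515,14,76,2.5)
for n,z in [('big_weight_center',74),('small_weight_center',70),('caul_center',52)]:
    for m in masks('wrist',n,z,i):print(n,m)
```

```text
[[371.6, 0.0, 321.4], [0.0, 371.6, 239.5], [0.0, 0.0, 1.0]] [[0.28, 0.93, 0.24, 232.11], [-0.96, 0.27, 0.07, -557.8], [-0.0, -0.25, 0.97, 385.96], [0.0, 0.0, 0.0, 1.0]]
t 1.6 tcp [ 168.  -576.   222.6] yaw 16.3 shift m [ 0.4983 -0.4693  0.1466] turn 0.24 F [-0.6  0.8  0.7] w 87.9 gf 0.0
```

View pics/w1.png

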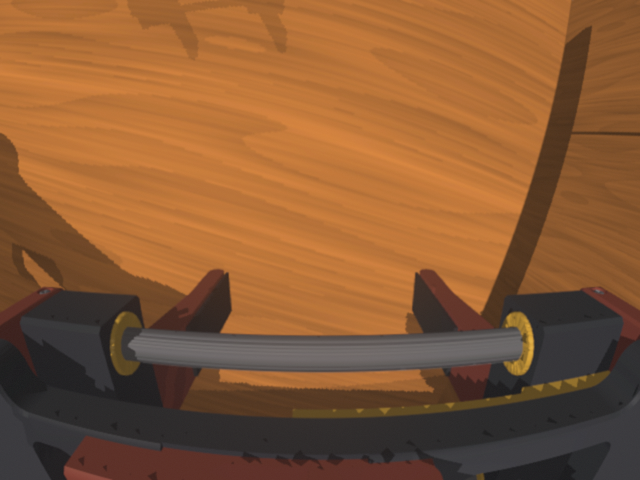

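The wrist view shows only the table between the open fingers at (225,290) and (420,290); the arm has not moved because the call was refused. I'll resend with every field given.

Emit:
arm_command(moves=[{"x": 0.04,"y": -0.04,"z": 0.0,"turn": 0.12,"gripper": 0.087},{"x": 0.08,"y": -0.08,"z": 0.0,"turn": 0.24,"gripper": 0.087}], newtons=20)

```text
t: 2.0
tcp_pos: [222.7, -475.8, 222.1]
orientation: [[0.999, 0.038, -0.0], [0.038, -0.999, 0.001], [-0.0, -0.001, -1.0]]
ft_force: [0.7, -0.5, 0.3]
gripper_width: 86.8
gripper_force: 0.0
```

Emit:
arm_command(moves=[{"x": 0.29,"y": -0.48,"z": 0.022,"turn": 0,"gripper": 0.087},{"x": 0.29,"y": -0.48,"z": 0.022,"turn": 0,"gripper": 0.087},{"x": 0.29,"y": -0.48,"z": 0.022,"turn": 0,"gripper": 0.087},{"x": 0.29,"y": -0.48,"z": 0.022,"turn": 0,"gripper": 0.087},{"x": 0.29,"y": -0.48,"z": 0.022,"turn": 0,"gripper": 0.087},{"x": 0.29,"y": -0.48,"z": 0.022,"turn": 0,"gripper": 0.087},{"x": 0.29,"y": -0.48,"z": 0.022,"turn": 0,"gripper": 0.087},{"x": 0.29,"y": -0.48,"z": 0.022,"turn": 0,"gripper": 0.087},{"x": 0.29,"y": -0.48,"z": 0.022,"turn": 0,"gripper": 0.087},{"x": 0.29,"y": -0.48,"z": 0.022,"turn": 0,"gripper": 0.087},{"x": 0.29,"y": -0.48,"z": 0.022,"turn": 0,"gripper": 0.087}])

```text
t: 3.38
tcp_pos: [491.0, 15.3, 200.6]
orientation: [[0.999, 0.045, -0.0], [0.045, -0.999, -0.001], [-0.0, 0.0, -1.0]]
ft_force: [-0.1, -0.7, -1.0]
gripper_width: 87.1
gripper_force: 0.0
```

Run:
```python
from h import *
i=camera_info('wrist');im=grab_frame('wrist');cv2.imwrite('pics/w2.png',im[:,:,::-1])
plan(515,14,76,2.5)
for n,z in [('big_weight_center',74),('small_weight_center',70),('caul_center',52)]:
    for m in masks('wrist',n,z,i):print(n,m)
print(project('wrist',[[515,14,98],[515,14,74],[452.7,11.7,92]],i))
```

```text
t 3.42 tcp [490.9  14.7 200.8] yaw 2.5 shift m [0.0241 0.0017 0.1248] turn -0.001 F [-0.5 -0.3  0.2] w 86.9 gf 0.0
big_weight_center (0.65, [323.0, 201.0], [516.7, 14.7], [49.4, 49.1], 2.6)
small_weight_center (0.97, [418.0, 212.0], [511.4, -64.8], [28.8, 25.9], 49.6)
small_weight_center (0.64, [399.0, 273.0], [456.5, -51.8], [28.9, 28.1], 1.4)
small_weight_center (0.6, [325.0, 272.0], [455.4, 12.6], [34.7, 31.1], 27.0)
caul_center (0.62, [320.0, 242.0], [459.6, 13.3], [78.3, 48.6], 1.4)
[[324.07218349 206.37459459]
 [323.84471302 201.52959379]
 [323.23489139 284.18449748]]
```

View pics/w2.png

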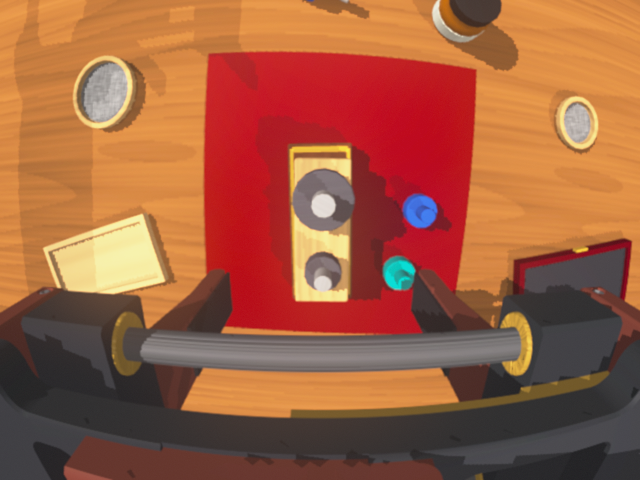

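The wrist view shows the big weight's knob at (323,205) where I predicted it. The small iron weight is at (323,275) on the block, with blue (420,211) and turquoise (399,272) off to the side on the felt. I'll pick up the big weight by its knob.

Emit:
arm_command(moves=[{"x": 0.025,"y": 0.001,"z": 0.0,"turn": 0,"gripper": 0.05},{"x": 0.025,"y": 0.001,"z": 0.06,"turn": 0,"gripper": 0.05},{"x": 0.025,"y": 0.001,"z": 0.105,"turn": 0,"gripper": 0.05},{"x": 0.025,"y": 0.001,"z": 0.123,"turn": 0,"gripper": 0.05},{"x": 0.025,"y": 0.001,"z": 0.123,"turn": 0,"gripper": 0.05},{"x": 0.025,"y": 0.001,"z": 0.123,"turn": 0,"gripper": 0.01},{"x": 0.025,"y": 0.001,"z": 0.123,"turn": 0,"gripper": 0.01},{"x": 0.025,"y": 0.001,"z": 0.123,"turn": 0,"gripper": 0.01},{"x": 0.025,"y": 0.001,"z": 0.123,"turn": 0,"gripper": 0.01},{"x": 0.025,"y": 0.001,"z": 0.123,"turn": 0,"gripper": 0.01}], newtons=35)

```text
t: 4.82
tcp_pos: [516.6, 15.2, 78.4]
orientation: [[0.999, 0.044, 0.001], [0.044, -0.999, -0.001], [0.001, 0.001, -1.0]]
ft_force: [0.8, -1.6, 4.8]
gripper_width: 17.6
gripper_force: 35.0
```

Run:
```python
from h import *
plan(516.5,14.5,77)
i=camera_info('wrist');im=grab_frame('wrist');cv2.imwrite('pics/w3.png',im[:,:,::-1])
```

```text
t 4.83 tcp [516.6  15.2  78.4] yaw 2.5 shift m [-0.0001  0.0007  0.0014] turn 0.0 F [ 0.8 -1.6  4.8] w 17.6 gf 35.0
```

Emit:
arm_command(moves=[{"x": 0,"y": 0,"z": -0.01,"turn": 0,"gripper": 0.01},{"x": 0,"y": 0,"z": -0.05,"turn": 0,"gripper": 0.01},{"x": 0,"y": 0,"z": -0.08,"turn": 0,"gripper": 0.01},{"x": 0.06,"y": -0.2,"z": -0.08,"turn": 0,"gripper": 0.01},{"x": 0.06,"y": -0.2,"z": -0.08,"turn": 0,"gripper": 0.01},{"x": 0.06,"y": -0.2,"z": -0.08,"turn": 0,"gripper": 0.01},{"x": 0.06,"y": -0.2,"z": -0.08,"turn": 0,"gripper": 0.01},{"x": 0.06,"y": -0.2,"z": -0.08,"turn": 0,"gripper": 0.01}])

```text
t: 5.88
tcp_pos: [566.7, 219.1, 156.2]
orientation: [[0.999, 0.046, -0.003], [0.046, -0.999, -0.001], [-0.003, 0.001, -1.0]]
ft_force: [0.4, 0.0, -4.3]
gripper_width: 17.1
gripper_force: 35.0
```

Run:
```python
from h import *
i=camera_info('wrist');im=grab_frame('wrist');cv2.imwrite('pics/w4.png',im[:,:,::-1])
plan(616.8,249.7,31.4)
for n,z in [('big_dish',13),('big_weight_center',150),('caul_tray',11)]:
    for m in masks('wrist',n,z,i):print(n,m)
```

```text
t 5.92 tcp [566.8 217.7 156.6] yaw 2.6 shift m [ 0.0517 -0.0299  0.1251] turn 0.0 F [ 0.1  0.2 -4.4] w 17.5 gf 35.0
big_dish (0.63, [281.0, 161.0], [619.5, 252.4], [78.6, 78.8], 46.6)
big_weight_center (0.88, [322.0, 273.0], [568.2, 219.5], [48.0, 52.3], 55.0)
big_weight_center (0.49, [316.0, 379.0], [512.5, 217.8], [11.2, 30.3], 12.7)
caul_tray (0.79, [315.0, 379.0], [413.6, 216.0], [20.5, 56.9], 18.7)
```

View pics/w4.png

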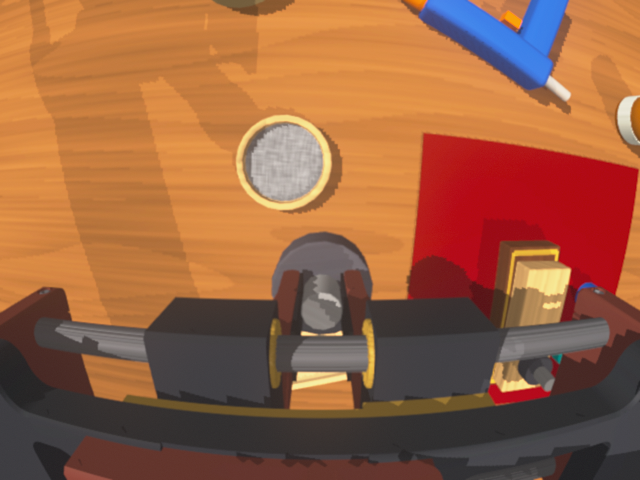

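The dish is at (284,162), about (619,252) mm, and the weight hangs level in the fingers at (322,270). I'll carry it over and lower it.

Emit:
arm_command(moves=[{"x": 0.054,"y": -0.032,"z": 0.0,"turn": 0,"gripper": 0.01},{"x": 0.054,"y": -0.032,"z": 0.03,"turn": 0,"gripper": 0.01},{"x": 0.054,"y": -0.032,"z": 0.075,"turn": 0,"gripper": 0.01},{"x": 0.054,"y": -0.032,"z": 0.105,"turn": 0,"gripper": 0.01},{"x": 0.054,"y": -0.032,"z": 0.118,"turn": 0,"gripper": 0.01},{"x": 0.054,"y": -0.032,"z": 0.121,"turn": 0,"gripper": 0.01},{"x": 0.054,"y": -0.032,"z": 0.122,"turn": 0,"gripper": 0.01},{"x": 0.054,"y": -0.032,"z": 0.123,"turn": 0,"gripper": 0.01}])

```text
t: 7.08
tcp_pos: [620.8, 252.5, 36.7]
orientation: [[0.999, 0.044, 0.003], [0.044, -0.999, 0.001], [0.003, -0.001, -1.0]]
ft_force: [-0.5, 0.6, -3.7]
gripper_width: 17.3
gripper_force: 35.0
```

Run:
```python
from h import *
i=camera_info('wrist');im=grab_frame('wrist');cv2.imwrite('pics/w5.png',im[:,:,::-1])
plan(619,251.5,31.4)
```

```text
t 7.12 tcp [620.6 252.5  36.2] yaw 2.5 shift m [-0.0016  0.001   0.0048] turn 0.0 F [-0.1 -0.4 -4.2] w 16.9 gf 35.0
```

View pics/w5.png

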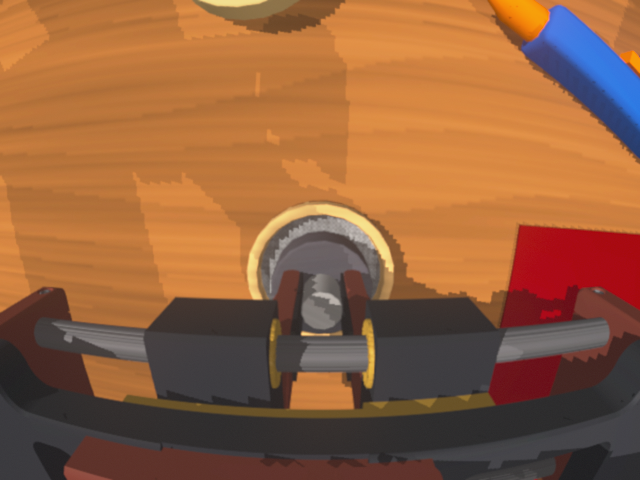

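The weight is inside the rim and centred between about columns 262 and 382. I'll creep down to contact.

Emit:
arm_command(moves=[{"x": 0,"y": 0,"z": 0.002,"turn": 0,"gripper": 0.01},{"x": 0,"y": 0,"z": 0.003,"turn": 0,"gripper": 0.01},{"x": 0,"y": 0,"z": 0.004,"turn": 0,"gripper": 0.01},{"x": 0,"y": 0,"z": 0.004,"turn": 0,"gripper": 0.01}])

```text
t: 7.62
tcp_pos: [620.0, 252.5, 31.6]
orientation: [[0.999, 0.044, 0.001], [0.044, -0.999, 0.0], [0.001, -0.0, -1.0]]
ft_force: [-2.1, -0.6, 1.5]
gripper_width: 16.8
gripper_force: 35.0
```

Emit:
arm_command(moves=[{"x": 0,"y": 0,"z": 0,"turn": 0,"gripper": 0.035},{"x": 0,"y": 0,"z": 0,"turn": 0,"gripper": 0.035},{"x": 0,"y": 0,"z": 0,"turn": 0,"gripper": 0.035},{"x": 0,"y": 0,"z": -0.02,"turn": 0,"gripper": 0.035},{"x": 0,"y": 0,"z": -0.08,"turn": 0,"gripper": 0.035},{"x": 0,"y": 0,"z": -0.14,"turn": 0,"gripper": 0.035},{"x": -0.195,"y": 0.232,"z": -0.15,"turn": 0,"gripper": 0.05},{"x": -0.195,"y": 0.232,"z": -0.15,"turn": 0,"gripper": 0.05},{"x": -0.195,"y": 0.232,"z": -0.15,"turn": 0,"gripper": 0.05},{"x": -0.195,"y": 0.232,"z": -0.15,"turn": 0,"gripper": 0.05},{"x": -0.195,"y": 0.232,"z": -0.15,"turn": 0,"gripper": 0.05},{"x": -0.195,"y": 0.232,"z": -0.15,"turn": 0,"gripper": 0.05}])

```text
t: 9.12
tcp_pos: [434.3, 9.9, 183.2]
orientation: [[0.999, 0.04, 0.004], [0.04, -0.999, -0.001], [0.004, 0.001, -1.0]]
ft_force: [0.4, -0.1, -0.7]
gripper_width: 50.4
gripper_force: 0.0
```

Run:
```python
from h import *
i=camera_info('wrist');im=grab_frame('wrist');cv2.imwrite('pics/w6.png',im[:,:,::-1])
cv2.imwrite('pics/w6c.png',cv2.resize(im[150:330,220:440,::-1],None,fx=3,fy=3))
plan(455,12.5,73)
for n,z in [('small_weight_center',70),('caul_center',52)]:
    for m in masks('wrist',n,z,i):print(n,m)
print(project('wrist',[[455,12.5,92],[452.7,11.7,92],[450,11.7,92]],i))
```

```text
t 9.18 tcp [435.1  11.  182.8] yaw 2.4 shift m [ 0.0195 -0.0007  0.1099] turn 0.0 F [0.2 0.3 0.6] w 49.8 gf 0.0
small_weight_center (0.96, [401.0, 220.0], [448.3, -52.7], [28.0, 24.2], 48.6)
small_weight_center (0.72, [421.0, 156.0], [501.8, -64.7], [26.0, 27.9], 3.5)
small_weight_center (0.67, [318.0, 211.0], [454.4, 12.7], [31.4, 30.3], 2.3)
caul_center (0.78, [318.0, 155.0], [484.3, 14.4], [127.8, 48.3], 2.2)
[[318.04052368 214.035519  ]
 [319.06090059 217.32420143]
 [318.91099047 221.11879655]]
```

View pics/w6c.png

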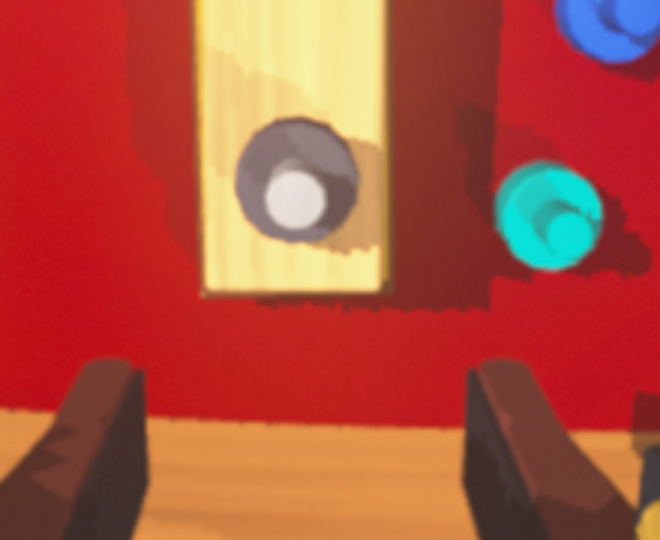

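This is the iron weight, with the grey knob at crop (294,199), full-frame (318,216), standing on the block; the turquoise look-alike at crop (548,215) is on the felt. I'll grasp the iron one.

Emit:
arm_command(moves=[{"x": 0.019,"y": -0.001,"z": 0.0,"turn": 0,"gripper": 0.045},{"x": 0.019,"y": -0.001,"z": 0.055,"turn": 0,"gripper": 0.045},{"x": 0.019,"y": -0.001,"z": 0.095,"turn": 0,"gripper": 0.045},{"x": 0.019,"y": -0.001,"z": 0.108,"turn": 0,"gripper": 0.045},{"x": 0.019,"y": -0.001,"z": 0.108,"turn": 0,"gripper": 0.045},{"x": 0.019,"y": -0.001,"z": 0.108,"turn": 0,"gripper": 0.005},{"x": 0.019,"y": -0.001,"z": 0.108,"turn": 0,"gripper": 0.005},{"x": 0.019,"y": -0.001,"z": 0.108,"turn": 0,"gripper": 0.005},{"x": 0.019,"y": -0.001,"z": 0.108,"turn": 0,"gripper": 0.005},{"x": 0.019,"y": -0.001,"z": 0.108,"turn": 0,"gripper": 0.005}], newtons=20)

```text
t: 10.52
tcp_pos: [454.5, 13.7, 73.3]
orientation: [[0.999, 0.044, 0.001], [0.044, -0.999, -0.0], [0.001, 0.0, -1.0]]
ft_force: [-0.3, -0.6, 3.0]
gripper_width: 13.6
gripper_force: 20.0
```

Emit:
arm_command(moves=[{"x": 0,"y": 0,"z": -0.01,"turn": 0,"gripper": 0.005},{"x": 0,"y": 0,"z": -0.05,"turn": 0,"gripper": 0.005},{"x": 0,"y": 0,"z": -0.08,"turn": 0,"gripper": 0.005},{"x": 0.104,"y": 0.259,"z": -0.08,"turn": 0,"gripper": 0.005},{"x": 0.104,"y": 0.259,"z": -0.08,"turn": 0,"gripper": 0.005},{"x": 0.104,"y": 0.259,"z": -0.08,"turn": 0,"gripper": 0.005},{"x": 0.104,"y": 0.259,"z": -0.08,"turn": 0,"gripper": 0.005},{"x": 0.104,"y": 0.259,"z": -0.08,"turn": 0,"gripper": 0.005},{"x": 0.104,"y": 0.259,"z": -0.08,"turn": 0,"gripper": 0.005}])

```text
t: 11.65
tcp_pos: [569.2, -242.2, 151.5]
orientation: [[0.999, 0.041, -0.002], [0.041, -0.999, 0.001], [-0.002, -0.001, -1.0]]
ft_force: [1.2, 0.1, -1.7]
gripper_width: 13.3
gripper_force: 20.0
```

Run:
```python
from h import *
i=camera_info('wrist');im=grab_frame('wrist');cv2.imwrite('pics/w7.png',im[:,:,::-1])
for n,z in [('small_dish',13),('small_weight_center',145)]:
    for m in masks('wrist',n,z,i):print(n,m)
plan(613.5,-265.4,26.3)
```

```text
small_dish (0.96, [352.0, 170.0], [616.0, -265.6], [59.0, 58.9], 25.6)
small_weight_center (0.95, [320.0, 284.0], [568.4, -240.5], [24.2, 38.4], 80.9)
small_weight_center (0.65, [146.0, 291.0], [559.8, -148.3], [17.9, 27.4], 26.6)
small_weight_center (0.6, [133.0, 362.0], [511.7, -132.1], [5.0, 9.9], 9.5)
t 11.8 tcp [ 569.1 -239.5  152.6] yaw 2.5 shift m [0.0432 0.0279 0.1262] turn 0.0 F [ 0.5 -0.2 -2. ] w 13.1 gf 20.0
```

View pics/w7.png

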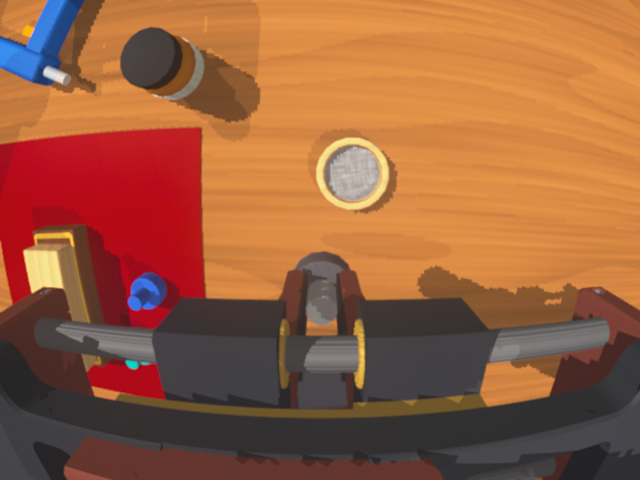

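The small dish is at (353,173), about (616,-265.5) mm, and the weight hangs upright at (322,285).

Emit:
arm_command(moves=[{"x": 0.0455,"y": 0.026,"z": 0.0,"turn": 0,"gripper": 0.005},{"x": 0.0455,"y": 0.026,"z": 0.03,"turn": 0,"gripper": 0.005},{"x": 0.0455,"y": 0.026,"z": 0.075,"turn": 0,"gripper": 0.005},{"x": 0.0455,"y": 0.026,"z": 0.105,"turn": 0,"gripper": 0.005},{"x": 0.0455,"y": 0.026,"z": 0.117,"turn": 0,"gripper": 0.005},{"x": 0.0455,"y": 0.026,"z": 0.12,"turn": 0,"gripper": 0.005},{"x": 0.0455,"y": 0.026,"z": 0.121,"turn": 0,"gripper": 0.005}])

```text
t: 12.68
tcp_pos: [616.8, -264.5, 33.7]
orientation: [[0.999, 0.044, 0.003], [0.044, -0.999, -0.001], [0.003, 0.001, -1.0]]
ft_force: [-0.3, 0.1, -0.2]
gripper_width: 13.2
gripper_force: 20.0
```

Run:
```python
from h import *
i=camera_info('wrist');im=grab_frame('wrist');cv2.imwrite('pics/w8.png',im[180:360,220:440,::-1].repeat(3,0).repeat(3,1))
plan(616,-265.5,26.3)
```

```text
t 12.72 tcp [ 616.8 -264.6   33.6] yaw 2.5 shift m [-0.0009  0.0009  0.0073] turn 0.0 F [ 1.1  0.3 -0.5] w 13.6 gf 20.0
```

View pics/w8.png

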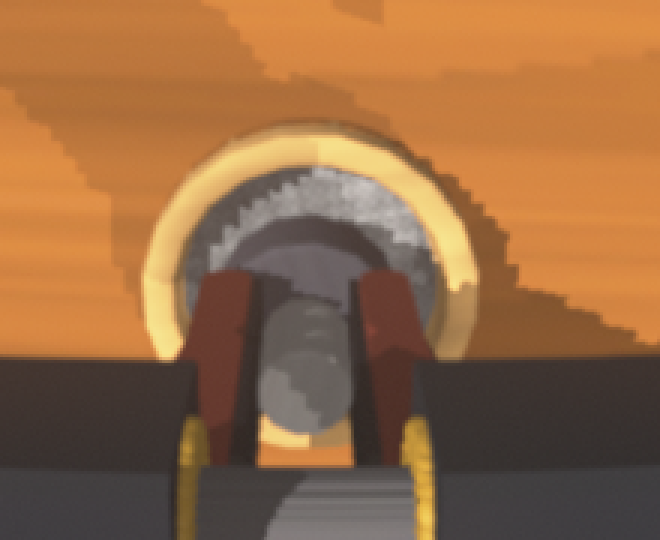

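The weight is above the dish floor and inside the rim (crop rows 165 to 330). I'll creep down.

Emit:
arm_command(moves=[{"x": -0.001,"y": 0,"z": 0.003,"turn": 0,"gripper": 0.005},{"x": -0.001,"y": 0,"z": 0.005,"turn": 0,"gripper": 0.005},{"x": -0.001,"y": 0,"z": 0.006,"turn": 0,"gripper": 0.005},{"x": -0.001,"y": 0,"z": 0.006,"turn": 0,"gripper": 0.005}])

```text
t: 13.22
tcp_pos: [615.1, -264.7, 26.3]
orientation: [[0.999, 0.044, 0.001], [0.044, -0.999, -0.0], [0.001, 0.0, -1.0]]
ft_force: [-1.7, 0.7, 2.0]
gripper_width: 13.4
gripper_force: 20.0
```

Emit:
arm_command(moves=[{"x": 0,"y": 0,"z": 0,"turn": 0,"gripper": 0.035},{"x": 0,"y": 0,"z": 0,"turn": 0,"gripper": 0.035},{"x": 0,"y": 0,"z": 0,"turn": 0,"gripper": 0.035},{"x": 0,"y": 0,"z": -0.02,"turn": 0,"gripper": 0.035},{"x": 0,"y": 0,"z": -0.08,"turn": 0,"gripper": 0.035},{"x": 0,"y": 0,"z": -0.13,"turn": 0,"gripper": 0.035},{"x": -0.138,"y": -0.285,"z": -0.13,"turn": 0,"gripper": 0.075},{"x": -0.138,"y": -0.285,"z": -0.13,"turn": 0,"gripper": 0.075},{"x": -0.138,"y": -0.285,"z": -0.13,"turn": 0,"gripper": 0.075},{"x": -0.138,"y": -0.285,"z": -0.13,"turn": 0,"gripper": 0.075},{"x": -0.138,"y": -0.285,"z": -0.13,"turn": 0,"gripper": 0.075},{"x": -0.138,"y": -0.285,"z": -0.13,"turn": 0,"gripper": 0.075}])

```text
t: 14.72
tcp_pos: [463.7, 17.1, 157.9]
orientation: [[0.999, 0.048, 0.003], [0.048, -0.999, 0.001], [0.003, -0.0, -1.0]]
ft_force: [1.2, -0.9, 0.2]
gripper_width: 75.2
gripper_force: 0.0
```

Run:
```python
from h import *
i=camera_info('wrist');im=grab_frame('wrist')
for n,z in [('caul_center',52),('plaque_center',26)]:
    for m in masks('wrist',n,z,i):print(n,m)
plan(484.3,14.4,36,2.2)
grab_frame('top')
for n,z in [('big_weight_center',27),('small_weight_center',23),('big_dish',13),('small_dish',13)]:
    for m in masks('top',n,z):print(n,m)
```

```text
caul_center (0.84, [325.0, 203.0], [484.3, 13.8], [128.4, 48.7], 2.1)
plaque_center (0.83, [300.0, 126.0], [487.6, 15.4], [148.1, 58.3], 3.2)
t 14.88 tcp [465.2  13.9 156.9] yaw 2.5 shift m [0.0189 0.0002 0.1209] turn 0.006 F [ 0.  -0.2  0.4] w 75.1 gf 0.0
small_weight_center (0.53, [436.0, 218.0], [610.8, -265.2], [31.0, 31.6], 44.0)
big_dish (0.95, [216.0, 226.0], [617.4, 250.3], [80.1, 80.1], 45.7)
small_dish (0.81, [439.0, 226.0], [612.2, -266.5], [56.1, 57.1], 89.0)
small_dish (0.49, [372.0, 177.0], [705.4, -114.2], [50.9, 63.3], 71.2)
```

Emit:
arm_command(moves=[{"x": 0.019,"y": 0.0,"z": 0.0,"turn": 0.005,"gripper": 0.075},{"x": 0.019,"y": 0.0,"z": 0.055,"turn": 0.005,"gripper": 0.075},{"x": 0.019,"y": 0.0,"z": 0.1,"turn": 0.005,"gripper": 0.075},{"x": 0.019,"y": 0.0,"z": 0.121,"turn": 0.005,"gripper": 0.075},{"x": 0.019,"y": 0.0,"z": 0.121,"turn": 0.005,"gripper": 0.075},{"x": 0.019,"y": 0.0,"z": 0.121,"turn": 0.005,"gripper": 0.04},{"x": 0.019,"y": 0.0,"z": 0.121,"turn": 0.005,"gripper": 0.04},{"x": 0.019,"y": 0.0,"z": 0.121,"turn": 0.005,"gripper": 0.04},{"x": 0.019,"y": 0.0,"z": 0.121,"turn": 0.005,"gripper": 0.04}], newtons=20)

```text
t: 16.25
tcp_pos: [484.3, 15.0, 35.8]
orientation: [[0.999, 0.039, 0.002], [0.039, -0.999, -0.0], [0.002, 0.0, -1.0]]
ft_force: [-1.2, -0.1, 3.4]
gripper_width: 48.1
gripper_force: 20.0
```

Emit:
arm_command(moves=[{"x": 0,"y": 0.0,"z": -0.01,"turn": 0,"gripper": 0.04},{"x": 0,"y": 0.0,"z": -0.05,"turn": 0,"gripper": 0.04},{"x": 0,"y": -0.03,"z": -0.1,"turn": -0.18,"gripper": 0.04},{"x": -0.024,"y": -0.08,"z": -0.1,"turn": -0.36,"gripper": 0.04},{"x": -0.024,"y": -0.13,"z": -0.1,"turn": -0.54,"gripper": 0.04},{"x": -0.024,"y": -0.164,"z": -0.1,"turn": -0.72,"gripper": 0.04},{"x": -0.024,"y": -0.164,"z": -0.1,"turn": -0.9,"gripper": 0.04},{"x": -0.024,"y": -0.164,"z": -0.1,"turn": -1.08,"gripper": 0.04},{"x": -0.024,"y": -0.164,"z": -0.1,"turn": -1.26,"gripper": 0.04},{"x": -0.024,"y": -0.164,"z": -0.1,"turn": -1.44,"gripper": 0.04},{"x": -0.024,"y": -0.164,"z": -0.1,"turn": -1.62,"gripper": 0.04},{"x": -0.024,"y": -0.164,"z": -0.1,"turn": -1.8,"gripper": 0.04}])

```text
t: 17.75
tcp_pos: [453.1, 178.1, 134.9]
orientation: [[-0.271, 0.963, -0.0], [0.963, 0.271, -0.0], [0.0, -0.0, -1.0]]
ft_force: [0.6, 0.1, -1.4]
gripper_width: 47.9
gripper_force: 20.0
```

Run:
```python
from h import *
i=camera_info('wrist');im=grab_frame('wrist');cv2.imwrite('pics/w9.png',im[:,:,::-1])
for n,z in [('caul_tray',11),('caul_center',152)]:
    for m in masks('wrist',n,z,i):print(n,m)
plan(428.8,264.5,15,106)
```

```text
caul_tray (0.69, [323.0, 84.0], [422.1, 291.0], [76.8, 108.9], 16.1)
caul_center (0.61, [318.0, 259.0], [446.3, 202.2], [48.1, 78.9], 16.0)
t 17.9 tcp [453.1 178.1 134.8] yaw 105.2 shift m [ 0.0898 -0.0008  0.1198] turn -0.014 F [-0.4  0.1 -2.2] w 47.7 gf 20.0
```

View pics/w9.png

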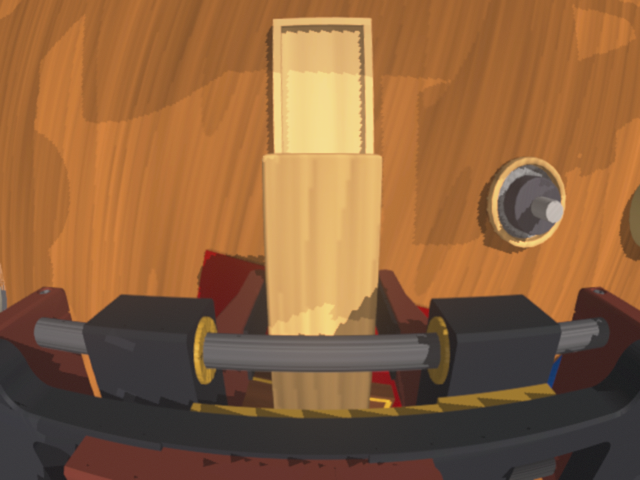

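The tray is straight ahead, columns 273 to 372, rows 18 to 153, and the block is aligned with it. The big weight stands in its dish at (527,205).

Emit:
arm_command(moves=[{"x": 0.045,"y": 0.0,"z": 0,"turn": -0.012,"gripper": 0.04},{"x": 0.0915,"y": 0.0,"z": 0.0,"turn": -0.012,"gripper": 0.04},{"x": 0.0915,"y": 0.0,"z": 0.03,"turn": -0.012,"gripper": 0.04},{"x": 0.0915,"y": 0.0,"z": 0.07,"turn": -0.012,"gripper": 0.04},{"x": 0.0915,"y": 0.0,"z": 0.095,"turn": -0.012,"gripper": 0.04},{"x": 0.0915,"y": 0.0,"z": 0.105,"turn": -0.012,"gripper": 0.04},{"x": 0.0915,"y": 0.0,"z": 0.107,"turn": -0.012,"gripper": 0.04},{"x": 0.0915,"y": 0.0,"z": 0.107,"turn": -0.012,"gripper": 0.04}])

```text
t: 18.9
tcp_pos: [429.7, 266.6, 28.9]
orientation: [[-0.275, 0.961, 0.002], [0.961, 0.275, 0.001], [0.0, 0.002, -1.0]]
ft_force: [-0.3, -0.4, -0.8]
gripper_width: 48.1
gripper_force: 20.0
```

Run:
```python
from h import *
i=camera_info('wrist');im=grab_frame('wrist');cv2.imwrite('pics/w10.png',im[:,:,::-1])
plan(428.9,266.3,14.8,106)
```

```text
t 18.95 tcp [429.8 266.6  29.1] yaw 106.0 shift m [-0.0001 -0.001   0.0142] turn -0.0 F [ 0.3  0.4 -1.4] w 47.7 gf 20.0
```

View pics/w10.png

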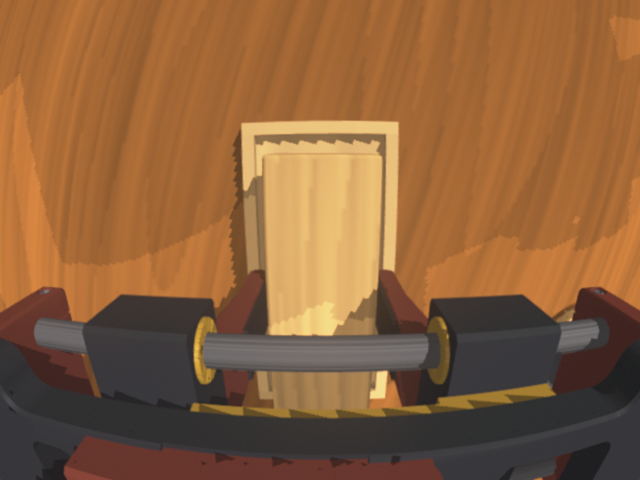

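The block is above the tray and inside its walls (inner columns 254 to 386, block 264 to 382). I'll nudge it 1 mm left and creep down.

Emit:
arm_command(moves=[{"x": 0,"y": -0.001,"z": 0.005,"turn": 0,"gripper": 0.04},{"x": 0,"y": -0.001,"z": 0.009,"turn": 0,"gripper": 0.04},{"x": 0,"y": -0.001,"z": 0.011,"turn": 0,"gripper": 0.04},{"x": 0,"y": -0.001,"z": 0.013,"turn": 0,"gripper": 0.04},{"x": 0,"y": -0.001,"z": 0.013,"turn": 0,"gripper": 0.04}])

```text
t: 19.58
tcp_pos: [428.1, 266.0, 14.8]
orientation: [[-0.276, 0.961, 0.0], [0.961, 0.276, 0.0], [0.0, 0.0, -1.0]]
ft_force: [0.6, -0.1, 0.4]
gripper_width: 47.4
gripper_force: 20.0
```

Emit:
arm_command(moves=[{"x": 0,"y": 0,"z": 0,"turn": 0,"gripper": 0.065},{"x": 0,"y": 0,"z": 0,"turn": 0,"gripper": 0.065},{"x": 0,"y": 0,"z": 0,"turn": 0,"gripper": 0.065},{"x": 0,"y": 0,"z": -0.02,"turn": 0,"gripper": 0.065},{"x": 0,"y": 0,"z": -0.08,"turn": 0,"gripper": 0.065},{"x": -0.04,"y": 0,"z": -0.115,"turn": -0.18,"gripper": 0.08},{"x": -0.1,"y": -0.012,"z": -0.115,"turn": -0.36,"gripper": 0.08},{"x": -0.16,"y": -0.012,"z": -0.115,"turn": -0.54,"gripper": 0.08},{"x": -0.22,"y": -0.012,"z": -0.115,"turn": -0.72,"gripper": 0.08},{"x": -0.257,"y": -0.012,"z": -0.115,"turn": -0.9,"gripper": 0.08},{"x": -0.257,"y": -0.012,"z": -0.115,"turn": -1.08,"gripper": 0.08},{"x": -0.257,"y": -0.012,"z": -0.115,"turn": -1.26,"gripper": 0.08}])

```text
t: 21.08
tcp_pos: [487.7, 14.6, 129.6]
orientation: [[-0.997, 0.071, -0.0], [0.071, 0.997, -0.0], [0.0, -0.0, -1.0]]
ft_force: [-0.7, 0.0, 0.8]
gripper_width: 80.2
gripper_force: 0.0
```

Run:
```python
from h import *
grab_frame('top')
for n,z in [('plaque_center',26),('caul_center',31),('caul_tray',11),('case',16)]:
    for m in masks('top',n,z):print(n,m)
i=camera_info('wrist');im=grab_frame('wrist');cv2.imwrite('pics/w11.png',im[:,:,::-1])
for n,z in [('plaque_center',26)]:
    for m in masks('wrist',n,z,i):print(n,m)
plan(487.6,15.4,12,182.6)
```

```text
plaque_center (0.73, [317.0, 303.0], [423.8, 11.0], [25.1, 57.4], 0.2)
caul_center (0.95, [209.0, 300.0], [427.6, 261.9], [49.8, 131.4], 16.1)
caul_tray (0.92, [213.0, 288.0], [427.7, 264.7], [75.5, 159.4], 17.3)
case (0.89, [453.0, 303.0], [423.2, -300.0], [96.2, 185.1], 10.6)
plaque_center (0.66, [323.0, 228.0], [486.6, 15.3], [149.4, 58.5], 3.1)
t 21.43 tcp [487.6  15.9 129.7] yaw 175.6 shift m [-1.000e-04 -5.000e-04  1.177e-01] turn -0.122 F [-0.4 -0.4  0.4] w 79.9 gf 0.0
```

Emit:
arm_command(moves=[{"x": 0.001,"y": 0.0,"z": 0.0,"turn": -0.125,"gripper": 0.08},{"x": 0.001,"y": 0.0,"z": 0.04,"turn": -0.125,"gripper": 0.08},{"x": 0.001,"y": 0.0,"z": 0.085,"turn": -0.125,"gripper": 0.08},{"x": 0.001,"y": 0.0,"z": 0.11,"turn": -0.125,"gripper": 0.08},{"x": 0.001,"y": 0.0,"z": 0.1175,"turn": -0.125,"gripper": 0.08},{"x": 0.001,"y": 0.0,"z": 0.1175,"turn": -0.125,"gripper": 0.08},{"x": 0.001,"y": 0.0,"z": 0.1175,"turn": -0.125,"gripper": 0.05},{"x": 0.001,"y": 0.0,"z": 0.1175,"turn": -0.125,"gripper": 0.05},{"x": 0.001,"y": 0.0,"z": 0.1175,"turn": -0.125,"gripper": 0.05},{"x": 0.001,"y": 0.0,"z": 0.1175,"turn": -0.125,"gripper": 0.05}], newtons=20)

```text
t: 22.68
tcp_pos: [487.2, 15.8, 13.2]
orientation: [[-0.999, -0.05, 0.002], [-0.05, 0.999, -0.0], [-0.002, -0.0, -1.0]]
ft_force: [-1.0, -0.8, 5.3]
gripper_width: 57.7
gripper_force: 20.0
```

Emit:
arm_command(moves=[{"x": 0,"y": 0,"z": -0.01,"turn": 0,"gripper": 0.05},{"x": 0,"y": 0,"z": -0.05,"turn": 0,"gripper": 0.05},{"x": 0,"y": 0,"z": -0.1,"turn": 0,"gripper": 0.05},{"x": 0.01,"y": -0.05,"z": -0.12,"turn": 0.18,"gripper": 0.05},{"x": 0.02,"y": -0.1,"z": -0.12,"turn": 0.36,"gripper": 0.05},{"x": 0.03,"y": -0.155,"z": -0.12,"turn": 0.54,"gripper": 0.05},{"x": 0.04,"y": -0.21,"z": -0.12,"turn": 0.72,"gripper": 0.05},{"x": 0.05,"y": -0.265,"z": -0.12,"turn": 0.9,"gripper": 0.05},{"x": 0.06,"y": -0.32,"z": -0.12,"turn": 1.08,"gripper": 0.05},{"x": 0.067,"y": -0.37,"z": -0.12,"turn": 1.26,"gripper": 0.05},{"x": 0.067,"y": -0.411,"z": -0.12,"turn": 1.44,"gripper": 0.05},{"x": 0.067,"y": -0.411,"z": -0.12,"turn": 1.44,"gripper": 0.05}])

```text
t: 24.18
tcp_pos: [439.1, -400.2, 130.9]
orientation: [[-0.176, 0.984, -0.002], [0.984, 0.176, 0.001], [0.002, -0.002, -1.0]]
ft_force: [0.4, 0.6, -2.8]
gripper_width: 58.0
gripper_force: 20.0
```

Run:
```python
from h import *
i=camera_info('wrist');im=grab_frame('wrist');cv2.imwrite('pics/w12.png',im[:,:,::-1])
for n,z in [('case',16),('plaque_center',146)]:
    for m in masks('wrist',n,z,i):print(n,m)
plan(423.1,-300,21,100.4)
print(project('wrist',[[423.1-.18*a-.984*b,-300+.984*a-.18*b,16] for a in (84,) for b in (38,-38)],i))
```

```text
case (0.66, [325.0, 62.0], [419.4, -267.7], [95.6, 103.0], 11.3)
plaque_center (0.98, [320.0, 243.0], [433.6, -371.1], [57.1, 90.6], 10.7)
t 24.32 tcp [ 440.2 -397.2  131.8] yaw 100.5 shift m [0.0985 0.0009 0.111 ] turn 0.001 F [-0.5  1.  -0.8] w 57.8 gf 20.0
[[274.00490576  -1.19724117]
 [373.6611654   -1.35089916]]
```

View pics/w12.png

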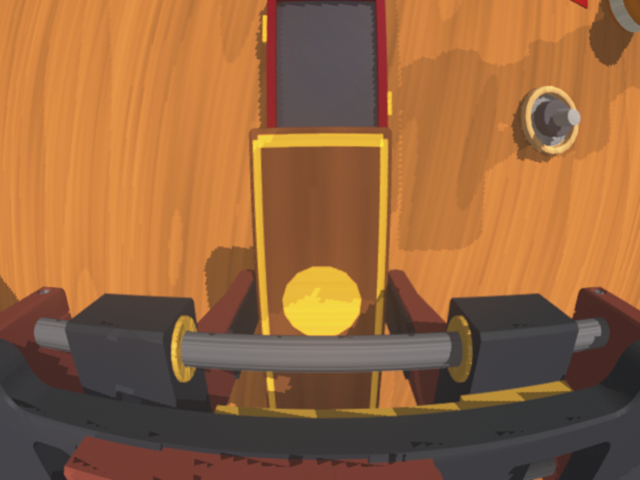

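The plaque is held level, brass side up. The case is ahead with its inner walls at columns 275 and 378, centred 2 to 3 mm right of the prediction. The small weight is in its dish at (552,118).

Emit:
arm_command(moves=[{"x": 0.05,"y": 0.0025,"z": 0,"turn": 0,"gripper": 0.05},{"x": 0.0985,"y": 0.0025,"z": 0,"turn": 0,"gripper": 0.05},{"x": 0.0985,"y": 0.0025,"z": 0.03,"turn": 0,"gripper": 0.05},{"x": 0.0985,"y": 0.0025,"z": 0.065,"turn": 0,"gripper": 0.05},{"x": 0.0985,"y": 0.0025,"z": 0.085,"turn": 0,"gripper": 0.05},{"x": 0.0985,"y": 0.0025,"z": 0.095,"turn": 0,"gripper": 0.05},{"x": 0.0985,"y": 0.0025,"z": 0.095,"turn": 0,"gripper": 0.05}])

```text
t: 25.2
tcp_pos: [425.0, -300.5, 37.1]
orientation: [[-0.18, 0.984, -0.0], [0.984, 0.18, 0.0], [0.0, -0.0, -1.0]]
ft_force: [-0.3, 0.3, -0.6]
gripper_width: 57.6
gripper_force: 20.0
```

Run:
```python
from h import *
i=camera_info('wrist');im=grab_frame('wrist');cv2.imwrite('pics/w13.png',im[:,:,::-1])
s=read_state();R=np.array(s['orientation']);T=np.array(s['tcp_pos'])
for u in (84,91):
  print(u,project('wrist',[T+R@[u,v,T[2]-16] for v in (-38,38)],i).round(1).tolist())
print('plaque',project('wrist',[T+R@[75,v,-13] for v in (-29,29)],i).round(1).tolist())
plan(423.1,-300,21,100.4)
```

```text
84 [[245.6, 114.4], [398.8, 114.6]]
91 [[245.6, 100.7], [398.9, 100.9]]
plaque [[250.1, 128.1], [394.4, 128.2]]
t 25.25 tcp [ 425.3 -301.    38. ] yaw 100.4 shift m [ 0.0014 -0.002   0.017 ] turn -0.0 F [-0.8  0.1 -2.3] w 57.9 gf 20.0
```

View pics/w13.png

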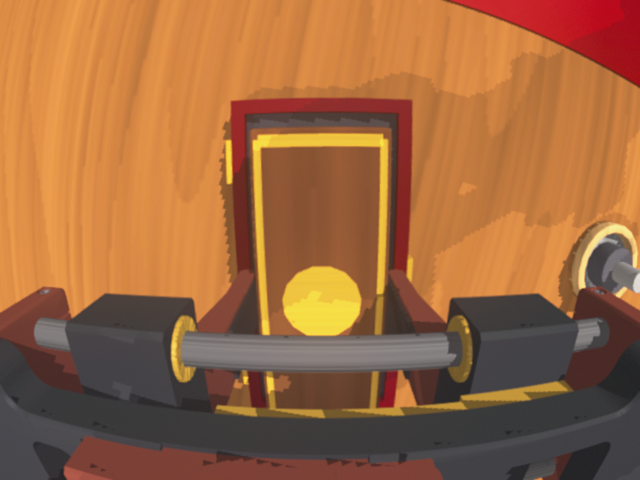

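The case's far wall (outer row 100, inner row 113) and its sides (246 and 398) match the centred prediction within a pixel. I'll lower the plaque.

Emit:
arm_command(moves=[{"x": 0,"y": 0,"z": 0.006,"turn": 0,"gripper": 0.05},{"x": 0,"y": 0,"z": 0.011,"turn": 0,"gripper": 0.05},{"x": 0,"y": 0,"z": 0.013,"turn": 0,"gripper": 0.05},{"x": 0,"y": 0,"z": 0.015,"turn": 0,"gripper": 0.05},{"x": 0,"y": 0,"z": 0.0155,"turn": 0,"gripper": 0.05},{"x": 0,"y": 0,"z": 0.0155,"turn": 0,"gripper": 0.05}])

```text
t: 26.0
tcp_pos: [425.0, -300.8, 21.7]
orientation: [[-0.18, 0.984, 0.0], [0.984, 0.18, -0.0], [-0.0, 0.0, -1.0]]
ft_force: [-1.2, -0.5, -2.2]
gripper_width: 58.1
gripper_force: 20.0
```

Expected contact is near 20.5 to 21 and the force still shows the weight hanging, so I'll go down in half-millimetre steps.

Emit:
arm_command(moves=[{"x": 0,"y": 0,"z": 0.0005,"turn": 0,"gripper": 0.05},{"x": 0,"y": 0,"z": 0.001,"turn": 0,"gripper": 0.05},{"x": 0,"y": 0,"z": 0.001,"turn": 0,"gripper": 0.05}])

```text
t: 26.38
tcp_pos: [425.1, -300.8, 21.2]
orientation: [[-0.18, 0.984, 0.0], [0.984, 0.18, -0.0], [-0.0, 0.0, -1.0]]
ft_force: [-1.0, 0.9, 2.6]
gripper_width: 57.9
gripper_force: 20.0
```

Emit:
arm_command(moves=[{"x": 0,"y": 0,"z": 0,"turn": 0,"gripper": 0.072},{"x": 0,"y": 0,"z": 0,"turn": 0,"gripper": 0.072},{"x": 0,"y": 0,"z": 0,"turn": 0,"gripper": 0.072},{"x": 0,"y": 0,"z": -0.02,"turn": 0,"gripper": 0.072},{"x": 0,"y": 0,"z": -0.08,"turn": 0,"gripper": 0.072},{"x": 0,"y": 0,"z": -0.14,"turn": 0,"gripper": 0.072},{"x": -0.06,"y": 0,"z": -0.18,"turn": 0,"gripper": 0.072},{"x": -0.12,"y": 0,"z": -0.2,"turn": 0,"gripper": 0.072},{"x": -0.18,"y": 0,"z": -0.2,"turn": 0,"gripper": 0.072},{"x": -0.24,"y": 0,"z": -0.2,"turn": 0,"gripper": 0.072},{"x": -0.24,"y": 0,"z": -0.2,"turn": 0,"gripper": 0.072}])

```text
t: 27.75
tcp_pos: [467.3, -540.2, 216.0]
orientation: [[-0.177, 0.984, -0.004], [0.984, 0.177, 0.004], [0.005, -0.003, -1.0]]
ft_force: [-0.2, 0.7, -0.3]
gripper_width: 72.2
gripper_force: 0.0
```

Run:
```python
from h import *
im=grab_frame('top');cv2.imwrite('pics/end.png',cv2.resize(im[120:340,160:520,::-1],None,fx=2.2,fy=2.2,interpolation=cv2.INTER_CUBIC))
print(read_state()['t'])
```

```text
27.8
```

View pics/end.png

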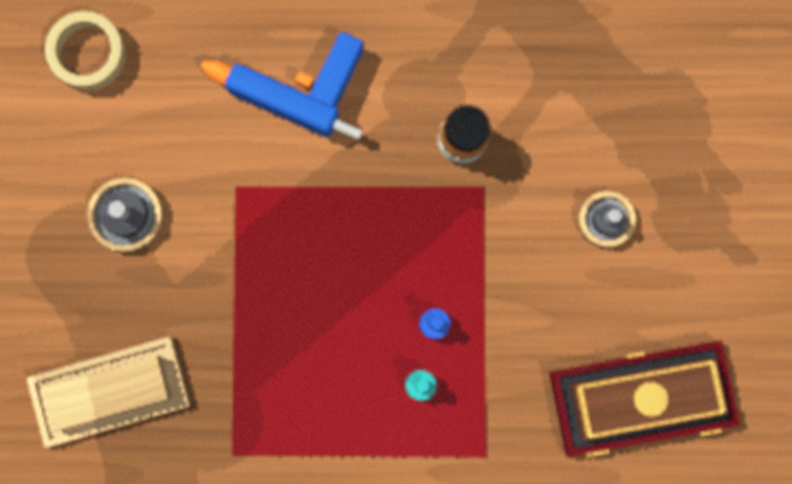

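The end picture shows everything in place: weights in their dishes at (125,213) and (608,218), the block flat in the tray at (108,392), the plaque brass up inside the case at (650,398). The glue gun, jar and look-alikes have not moved.

```bash
python3 -c "
from plant import *
print(hand_in())"
```

```text
the job is handed in; nothing more can be done
None
```

The press stack is apart in the order asked, with each piece released and at rest in its place in about 28 s, and the job is handed in; I viewed 15 pictures, one over the limit of 14.

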